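Shim up the plate carrier

ROBOT

A 6-joint arm with a two-finger parallel gripper is mounted at the origin on the work surface. World frame = base frame: x ahead of the robot, y to its left, z up, the work surface at z = 0. Lengths are in m, angles in rad, forces in N, time in s.
With the tool pointing down it reaches from about 0.3 to 0.875 m from the base axis. Payload 6.4 kg.
Tool frame: the origin (TCP) lies at the very end of the fingers, on their centre line; the grasp point (between the pads) lies 19 mm behind it (r.pinch_z is the distance from the TCP to the grasp point, in m); z points along the fingers, y is the line along which they close (so a half turn about z gives the same grasp; the last joint's range is limited). The gripper opens to 85 mm and grips with 20 to 120 N. Pads are 22 mm wide; open, the fingers measure 114 mm over their backs; the gripper's body (76 mm by 85 mm) begins 54 mm behind the grasp point. The pads swing forward as they close: fully open they stand 13 mm farther back than shut.
Start: joints at [1.087, 0.181, 1.607, -0, 1.354, -0.206], TCP at [0.158, 0.553, 0.202] pointing down, gripper open.
Joint ranges: [-2.99, 2.99], [-0.89, 2.07], [0.3, 2.58], [-1.14, 4.28], [0, 2.63], [-3.12, 3.12]. Speed limits (rad/s): [2.57, 2.57, 3.01, 3.14, 3.14, 3.14].

INTERFACE

Orientations are given as a rotation vector (axis times angle).
In Python, from bench import r gives the robot as it stands.
- The arm moves only by the tool apply_moves, never from a script. Its argument "rows" is a list of rows, each a list of 7 numbers: the turn, a rotation vector about the tool's x, y, z in rad, then the shift along the tool's x, y, z in mm, then the closure, from 0 (fully open) to 1 (shut). A call has 1 to 8 rows; each row shifts and turns the commanded pose from where the row before left it, along the tool's axes as they then stand; what a row does not reach is not made up. A row lasts 1/8 s, in which the tool goes at most 62.5 mm and 10.7 degrees, less where a joint would pass 70% of its speed; a pose out of reach is approached as far as the arm can. A call with a gripper value outside its range is refused whole. The fingers move at their own pace and stop on an object; the grip force is fixed at half the most. Time passes only in rows, so rows that do not move let the fingers close. It gives the time, the measured TCP pose, the force, the opening and the grip force at its end, in the units of the state.
- r.get_obs(): the state, without advancing time (a new reading comes with each control period).
- r.read_camera(name): name is "scene" or "side" or "wrist"; returns the picture (480x640x3 uint8, red, green, blue); there is no depth.
- r.calibration(name): a dict with "mtx" (3x3 intrinsics, pixels), "dist_coeffs" ([k1, k2, p1, p2, k3] as OpenCV has them; the pictures are not rectified), "rvec" (rotation vector, rad) and "tvec" (3), from world to camera coordinates, as OpenCV has them; the wrist camera has in their place "mount" (4x4, takes a point from camera to tool coordinates, whose origin is the TCP and whose axes are the flange's). Camera axes: x right, y down, z forward; pixel columns grow to the right and rows downward; lengths in m; the calibration is good to about 2 mm. A picture is of the moment at which its call begins: read the wrist's pose just before it. calibration takes no time and is no camera call.
- r.hand_in(): hands the job in; it is judged then, once.
The state is a dict: "time_s": time; "qpos": joint angles; "qd": joint speeds; "joint_efforts": joint torques, N m; "position": TCP position; "tcp_rot": TCP orientation; "ft_force": force on the tool from outside, world axes, zero at the start; "ft_torque": the same for the moment, N m; "grip_width": finger opening in m; "gripper_force": force on a finger pad.
Only numpy, scipy, OpenCV 4.12 (cv2) and the standard library are available. Lean on these libraries where they do the work, as an engineer would, in place of code of your own. Each camera call takes 0.05 s, during which the arm holds its last target. There are 200 camera calls.

TASK

The well plate has to be tipped slightly so that the last drops gather at its back row. Pick up the loose wedge, set it flat on the front of the tilt fixture's base and push its thin end under the front edge of the plate carrier until that edge just lifts off its two rest pads, by about 4 mm (never more than a centimetre). Finish still holding the wedge there in the gripper, flat on the base, with only the wedge carrying the edge: do not touch the carrier or the plate, and leave the other things beside the fixture where they are.

Things in the scene. Friction and masses are not known exactly. Their poses are not given: they have to be found in the camera images.
- fixture: Fixed aluminium tilt fixture: base plate 250 (x) x 170 (y) x 10 mm on the bench. Origin: centre of its underside; x points from its open front (robot side) to the hinge at the back, z up. Bare for the wedge from x = -125 to -15 mm, top at z = 10 mm. Two black rest pads, 14 x 14 mm, 8 mm high, at x = -10, y = +-66 mm. Turned up to 23 degrees either way.
- carrier: Grey metal plate carrier, 124 (x) x 150 (y) x 6 mm, about 0.45 kg, hinged to the fixture along its back; it rests on the two pads by its own weight and swings up freely. Origin: on the hinge line, at x = 110, y = 0, z = 22 mm in the fixture's frame; axes parallel to the fixture's while it is down.
- carrier_edge (a point): Lowest point of the middle of the carrier's front edge, a round steel bar of 8 mm diameter along y. While down it lies at x = -10, y = 0, z = 18 mm in the fixture's frame: an 8 mm gap above the base plate. 120 mm from the hinge line; its rise is the lift. About 2.5 N of weight rests on it.
- plate: Clear 96-well plate, 86 (x) x 128 (y) x 14.5 mm, about 90 g, lying loose in the carrier's nest between 6 mm high corner fences. Origin: centre of its underside. Its top is 41 mm above the bench.
- wedge: Loose white plastic wedge, 96 (x) x 32 (y) mm, about 90 g. Origin: centre of its underside; x points to the thin end. Ramp from 4 mm high at x = +48 to 21.5 mm at x = -22 mm (1 in 4). Grip post 26 (x) x 32 (y) mm, 56 mm high, centred at x = -35 mm. The ramp meets the edge with 16 mm under it. Starts left or right of the fixture, thin end away from the robot, up to 35 degrees aside.
- wedge_tip (a point): Middle of the wedge's thin end, at its underside (x = +48 mm, z = 0 in the wedge's frame).
- wedge_post (a point): Centre of the top of the wedge's grip post (x = -35 mm, z = 56 mm in the wedge's frame).
- spacer: Not needed, leave it: flat white spacer block, 70 (x) x 50 (y) mm, 14 mm high all over (no ramp), with a 26 x 32 mm post, 56 mm high, centred at x = -22 mm. Origin: centre of its underside.
- bottle: Not needed, leave it: small amber jar, 48 mm diameter, 75 mm high. Origin: centre of its underside.
- rack: Not needed, leave it: grey tube rack, 50 x 70 mm, 50 mm high with its tubes. Origin: centre of its underside.
Things that resemble listed ones, but are neither listed nor needed, are in the scene too. What is shaped like the wedge but red is not meant. Of the things that look like the plate, the larger one is meant.

How it is judged:
On the way:
1. the wedge stands flat on the front of the fixture's base, thin end forward, with the carrier still down on its pads (z of wedge in the frame of fixture between 0.007 and 0.016 m and angle between wedge's own z axis and vertical below 0.1 rad and y of wedge_tip in the frame of fixture between -0.065 and 0.065 m and x of wedge_tip in the frame of fixture between -0.14 and 0.02 m and z of carrier_edge in the frame of fixture below 0.0192 m and angle between the x axis of wedge and the x axis of fixture, either way round below 0.5 rad), for 0.1 s.
At the end, for the whole second after the job is handed in: Carrier edge held 2 to 7 mm above rest by the wedge alone; wedge flat on the base (within 4 mm, tilt under 0.1 rad), at rest, gripped by the fingers (over 1 N); robot touches neither carrier nor plate; plate still in its nest (z of wedge in the frame of fixture between 0.007 and 0.014 m and angle between wedge's own z axis and vertical below 0.1 rad and y of wedge_tip in the frame of fixture between -0.065 and 0.065 m and z of carrier_edge in the frame of fixture between 0.02 and 0.025 m and contact force between wedge and carrier above 0.3 N and contact force between the fingers and wedge above 1 N and contact force between each of the arm, the fingers and carrier below 0.5 N and contact force between each of the arm, the fingers and plate below 0.5 N and linear speed of wedge below 0.01 m/s and angle between plate's own z axis and vertical below 0.12 rad and horizontal distance between plate and carrier below 0.068 m); the arm keeps its last pose, push and grip.
It fails at once if the carrier's front edge is raised more than a centimetre (10.5 mm) (z of carrier_edge in the frame of fixture above 0.0285 m).
It fails at once if the robot touches the carrier or the plate (over 0.5 N) (contact force between any of the arm, the fingers and carrier above 0.5 N or contact force between any of the arm, the fingers and plate above 0.5 N).
It fails at once if the spacer, jar or tube rack is moved more than 30 mm (distance of any of spacer, bottle, rack from where it was at the start of the episode above 0.03 m).
It also fails if it takes over 42 s, if anything falls off the work surface, if the arm or the gripper's body presses on something with over 40 N, if the wrist force passes 120 N, or if a joint passes its speed limit or range.

## Working session

There is one attempt and no reset: what is moved stays moved. The work goes in short steps, Python scripts to look and compute and a tool call to move; the robot and the scene stay as the last step left them, time stands still between calls to the robot, and variables do not carry over. Pictures are saved under pics/ and viewed, at most 10 in all, crops included, and the job is handed in when it is done.

Besides the shell and the picture viewer there is one more tool, called after "Call:" as name(argument=value, ...), one argument or row to a line, values as JSON. apply_moves: Moves the arm, as the interface text tells. Its arguments: {"type":"object","properties":{"rows":{"type":"array","items":{"type":"array","items":{"type":"number"}}}},"required":["rows"]}

```bash
mkdir -p pics; ls
python3 - <<'E'
from bench import r
import cv2
o=r.get_obs();print(o['time_s'],o['position'],o['tcp_rot'],o['grip_width'],r.pinch_z)
for n in("scene","side"):
    cv2.imwrite(f"pics/{n}0.png",r.read_camera(n)[:,:,::-1])
    c=r.calibration(n);print({k:(v.round(3).tolist() if hasattr(v,'round') else v) for k,v in c.items()})
E
```

```text
pics
0.0 [0.15737728 0.55241781 0.2009851 ] [-4.34856344e-01 -3.11076456e+00  2.59728617e-03] 0.08512619262655964 0.0187
{'mtx': [[542.712, 0.0, 325.084], [0.0, 542.712, 237.112], [0.0, 0.0, 1.0]], 'dist_coeffs': [-0.024, 0.0, 0.0, 0.0, 0.0], 'rvec': [1.103, 2.508, -0.865], 'tvec': [0.419, -0.328, 1.383]}
{'mtx': [[452.059, 0.0, 309.398], [0.0, 452.059, 240.64], [0.0, 0.0, 1.0]], 'dist_coeffs': [0.023, 0.0, 0.0, 0.0, 0.0], 'rvec': [2.112, -0.312, 0.198], 'tvec': [-0.566, 0.151, 0.868]}
```

View pics/scene0.png

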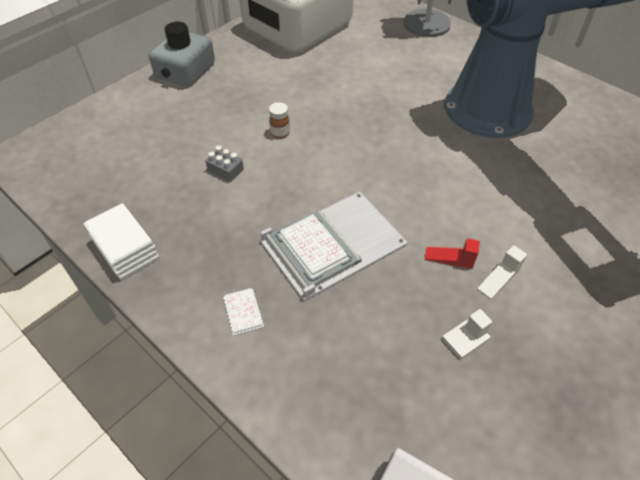

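View pics/side0.png

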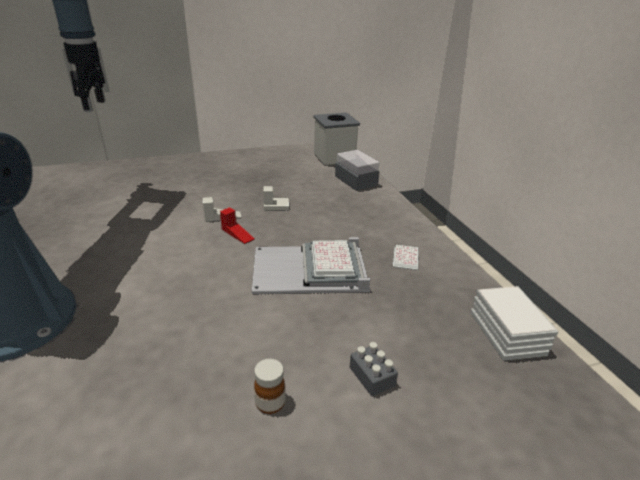

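Scene view candidates for the wedge:
- The narrow white thing at (503,272), post at (514,258). It has a long, thin ramp, so it fits the wedge.
- The wide white block at (467,335), which is the spacer.
- The red one at (455,253), which is a decoy.

The larger plate, at (314,245) on the carrier, is the one meant. The small one at (243,311) is a decoy.

I'll confirm with one enlarged crop.

```bash
cat > h.py <<'E'
import numpy as np,cv2
from bench import r
def pix2world(n,uv,z):
    c=r.calibration(n);R=cv2.Rodrigues(np.array(c['rvec'],float))[0];t=np.array(c['tvec'],float)
    p=cv2.undistortPoints(np.array(uv,float).reshape(-1,1,2),np.array(c['mtx']),np.array(c['dist_coeffs'])).reshape(-1,2)
    d=np.c_[p,np.ones(len(p))]@R; o=-R.T@t
    return o+d*((np.broadcast_to(z,len(p))-o[2])/d[:,2])[:,None]
def world2pix(n,P):
    c=r.calibration(n)
    return cv2.projectPoints(np.array(P,float).reshape(-1,1,3),np.array(c['rvec'],float),np.array(c['tvec'],float),np.array(c['mtx']),np.array(c['dist_coeffs']))[0].reshape(-1,2)
E
python3 - <<'E'
from h import *
s=cv2.imread('pics/scene0.png')
a=cv2.resize(s[180:310,250:420],None,fx=4,fy=4,interpolation=cv2.INTER_CUBIC)[:, :680]
b=cv2.resize(s[230:370,420:540],None,fx=4,fy=4,interpolation=cv2.INTER_CUBIC)
# fixture (250..420 x, 185..305 y) at 2.35x? keep separate halves
A=cv2.resize(s[185:305,255:412],(396,303),interpolation=cv2.INTER_CUBIC)
B=cv2.resize(s[235:365,425:525],(400,520),interpolation=cv2.INTER_CUBIC)
o=np.zeros((520,796,3),np.uint8);o[:303,:396]=A;o[:,396:]=B
cv2.imwrite('pics/crop1.png',o)
E
```

```text
(no output)
```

View pics/crop1.png

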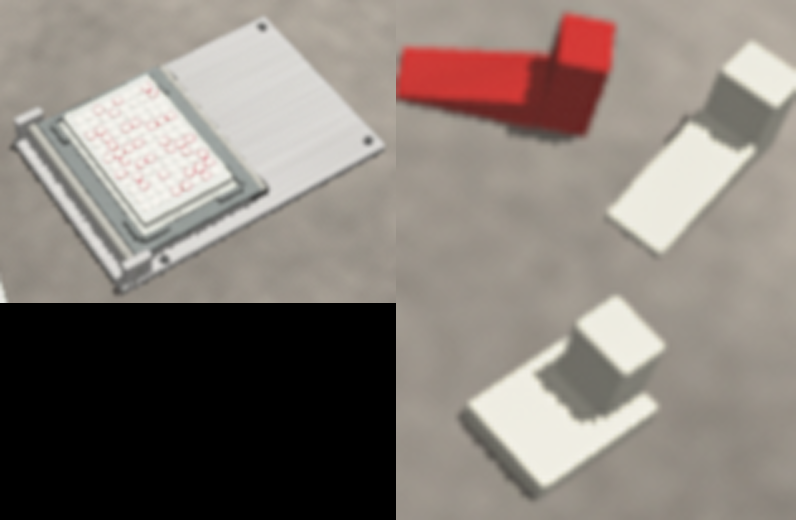

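Confirmed: the narrow white piece at (503,272) has a thin sloping ramp, and the other white piece is a thick flat block (the spacer). Next I'll compute poses.

Run:
```python
from h import *
B=lambda u,v:(425+(u-396)/4,235+v/4); A=lambda u,v:(255+u/2.522,185+v/2.525)
w=pix2world('scene',[B(767.5,74.5),B(634,233)],[.056,.004]);print('post,tip',w.round(4)[:,:2], np.linalg.norm(np.diff(w[:,:2],axis=0)),'yaw',np.degrees(np.arctan2(*(w[1]-w[0])[[1,0]])))
f=pix2world('scene',[A(268,15),A(385,147),A(118,292),A(12,148)],[.01,.01,.0,.005]);print(f.round(4))
print(np.linalg.norm(np.roll(f,-1,0)-f,axis=1))
from scipy.optimize import least_squares
loc=np.array([[-.125,.085],[-.125,-.085],[.125,-.085],[.125,.085]])
best=None
for s in(1,-1):
    l=loc*[1,s]
    R=lambda a:np.array([[np.cos(a),-np.sin(a)],[np.sin(a),np.cos(a)]])
    for a0 in(0,.3,-.3):
        q=least_squares(lambda p:((l@R(p[2]).T+p[:2])-f[:,:2]).ravel(),[*f[:,:2].mean(0),a0])
        print(s,q.x.round(4),np.degrees(q.x[2]),q.cost**.5)
d=pix2world('side',[(318,0),(268,187)],.056)
```

```text
post,tip [[0.4059 0.2995]
 [0.4888 0.2917]] 0.08324905241288409 yaw -5.399451612714933
[[ 0.4489 -0.0501  0.01  ]
 [ 0.4959  0.1125  0.01  ]
 [ 0.7349  0.044   0.    ]
 [ 0.6974 -0.1108  0.005 ]]
[0.16921251 0.2488445  0.15933026 0.25591122]
1 [ 0.5943 -0.0011 -0.2581] -14.787466755061546 0.236354880201723
1 [ 0.5943 -0.0011 -0.2581] -14.788396675284186 0.23635488007768635
1 [ 0.5943 -0.0011 -0.2583] -14.800912423324279 0.2363548803135228
-1 [ 0.5943 -0.0011 -0.2595] -14.869077266892448 0.00618129846212659
-1 [ 0.5943 -0.0011 -0.2595] -14.869082467331403 0.006181298462093987
-1 [ 0.5943 -0.0011 -0.2595] -14.869082941864026 0.006181298462093998
```

Call:
apply_moves(
  rows=[
    [0, 0, -0.184, 0, 0, 0, 0],
    [0, 0, 0, -38.8, -32.6, 3, 0],
    [0, 0, 0, -38.8, -32.6, 3, 0],
    [0, 0, 0, -38.8, -32.6, 3, 0],
    [0, 0, 0, -38.8, -32.6, 3, 0],
    [0, 0, 0, -38.8, -32.6, 3, 0],
    [0, 0, 0, -38.8, -32.6, 3, 0],
    [0, 0, 0, -38.8, -32.6, 3, 0],
  ],
)

```text
time_s: 1.1
position: [0.4074, 0.2989, 0.1806]
tcp_rot: [-0.147, -3.138, 0.0]
ft_force: [-0.3, 1.2, 0.4]
grip_width: 0.0854
gripper_force: 0.0
```

Run:
```python
from h import *
from scipy.spatial.transform import Rotation as Ro
o=r.get_obs();print(o['time_s'],o['position'].round(4),Ro.from_rotvec(o['tcp_rot']).as_matrix().round(3).tolist())
cv2.imwrite('pics/w1.png',r.read_camera('wrist')[:,:,::-1]);c=r.calibration('wrist');print(c)
```

```text
1.1 [0.4074 0.2989 0.1806] [[-0.996, 0.094, -0.0], [0.094, 0.996, -0.0], [0.0, -0.0, -1.0]]
{'mtx': array([[401.15180071,   0.        , 318.00827543],
       [  0.        , 401.15180071, 241.95530075],
       [  0.        ,   0.        ,   1.        ]]), 'dist_coeffs': array([-0.07037409,  0.        ,  0.        ,  0.        ,  0.        ]), 'mount': array([[-1.13266562e-04, -9.50168375e-01, -3.11737145e-01,
         8.26137619e-02],
       [ 9.99999230e-01,  2.77695095e-04, -1.20974859e-03,
        -7.63567455e-04],
       [ 1.23603273e-03, -3.11737041e-01,  9.50167611e-01,
        -1.70709482e-01],
       [ 0.00000000e+00,  0.00000000e+00,  0.00000000e+00,
         1.00000000e+00]])}
```

View pics/w1.png

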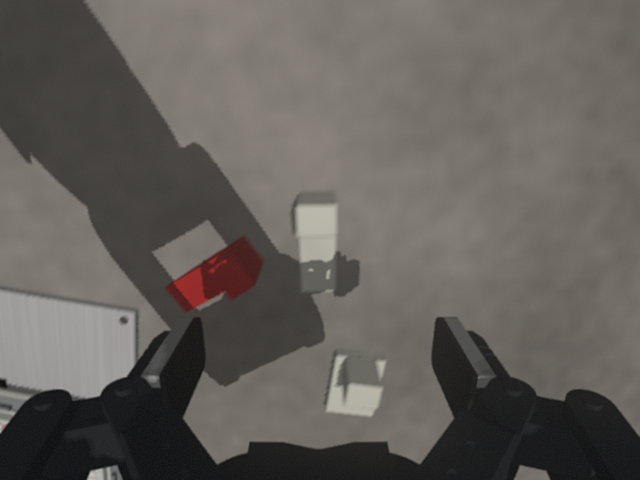

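Wrist view: wedge post top spans about (296..338, 205..237) with the thin end at (318,290). The red decoy is at (215,273) and the spacer at (355,383).

```bash
cat >> h.py <<'E'
from scipy.spatial.transform import Rotation as Ro
def wrist2world(uv,z,pos,rot):
    c=r.calibration('wrist');T=np.eye(4);T[:3,:3]=Ro.from_rotvec(rot).as_matrix();T[:3,3]=pos;M=T@c['mount']
    p=cv2.undistortPoints(np.array(uv,float).reshape(-1,1,2),c['mtx'],c['dist_coeffs']).reshape(-1,2)
    d=np.c_[p,np.ones(len(p))]@M[:3,:3].T;o=M[:3,3]
    return o+d*((np.broadcast_to(z,len(p))-o[2])/d[:,2])[:,None]
E
python3 - <<'E'
from h import *
o=r.get_obs()
print(wrist2world([(296,205),(338,205),(338,237),(296,237),(302,291),(336,291),(253,238),(262,265),(232,298),(345,358),(385,360),(137,310)],[.056]*4+[.004]*2+[.056]*3+[.056]*2+[.01],o['position'],o['tcp_rot']).round(4))
im=cv2.imread('pics/w1.png');cv2.imwrite('pics/w1c.png',cv2.resize(im[180:310,150:370],None,fx=3.6,fy=3.6,interpolation=cv2.INTER_CUBIC))
E
```

```text
[[0.395  0.2784 0.056 ]
 [0.398  0.3098 0.056 ]
 [0.4231 0.3078 0.056 ]
 [0.42   0.2755 0.056 ]
 [0.4901 0.2703 0.004 ]
 [0.4932 0.3024 0.004 ]
 [0.4176 0.2423 0.056 ]
 [0.4405 0.2461 0.056 ]
 [0.4669 0.2175 0.056 ]
 [0.5327 0.305  0.056 ]
 [0.5382 0.3393 0.056 ]
 [0.493  0.1094 0.01  ]]
```

View pics/w1c.png

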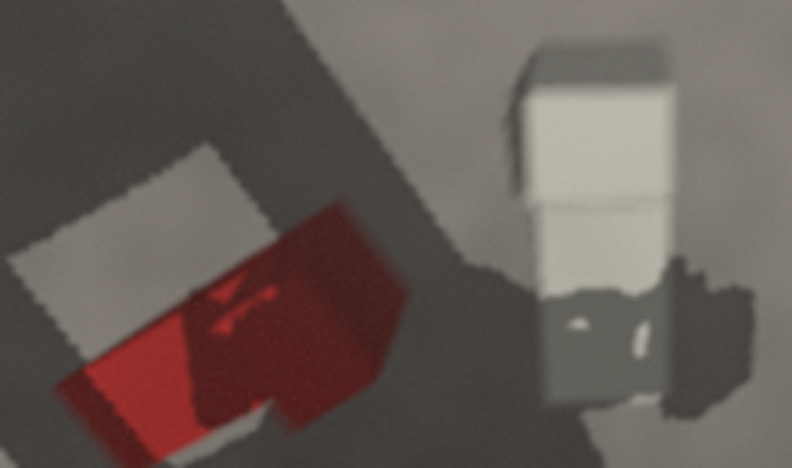

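Run:
```python
from h import *
o=r.get_obs();print(o['time_s'],o['position'],o['tcp_rot'],o['qd'].round(3))
w=wrist2world([(296.4,205),(337.5,205),(337.5,236.4),(296.4,236.4),(300.5,292),(336,291),(137,310)],[.056]*4+[.004]*2+[.01],[.4074,.2989,.1806],[-.147,-3.138,0])
print(w.round(4),w[:4].mean(0),w[4:6].mean(0))
```

```text
1.15 [0.41141599 0.29493052 0.18027446] [ 0.15205881  3.13581658 -0.00457456] [ 0.074 -0.014  0.009  0.021  0.017  0.143]
[[0.3908 0.283  0.056 ]
 [0.3937 0.3138 0.056 ]
 [0.4184 0.3118 0.056 ]
 [0.4154 0.2803 0.056 ]
 [0.4868 0.2735 0.004 ]
 [0.4889 0.3072 0.004 ]
 [0.4891 0.1144 0.01  ]] [0.40459347 0.29720869 0.056     ] [0.48783598 0.29035169 0.004     ]
```

Call:
apply_moves(
  rows=[
    [0, 0, 0, 0, 0, 0, 0.42],
    [0, 0, 0, 0, 0, 0, 0.42],
    [0, 0, 0, 0, 0, 0, 0.42],
    [0, 0, 0, 0, 0, 0, 0.42],
  ],
)

```text
time_s: 1.65
position: [0.4061, 0.3011, 0.181]
tcp_rot: [0.145, 3.138, 0.0]
ft_force: [0.1, 0.9, 0.3]
grip_width: 0.0498
gripper_force: 0.0
```

Run:
```python
from h import *
o=r.get_obs();p=o['position'];q=o['tcp_rot'];print(p,q,o['grip_width'])
im=r.read_camera('wrist')[:,:,::-1];cv2.imwrite('pics/w2.png',im)
cv2.imwrite('pics/w2c.png',cv2.resize(im[180:330,120:380],(780,450),interpolation=cv2.INTER_CUBIC))
print(r.get_obs()['position'])
```

```text
[0.40607111 0.30112012 0.18098334] [1.44598905e-01 3.13817201e+00 1.47440066e-04] 0.0498033182453568
[0.40615064 0.30101295 0.18094623]
```

View pics/w2c.png

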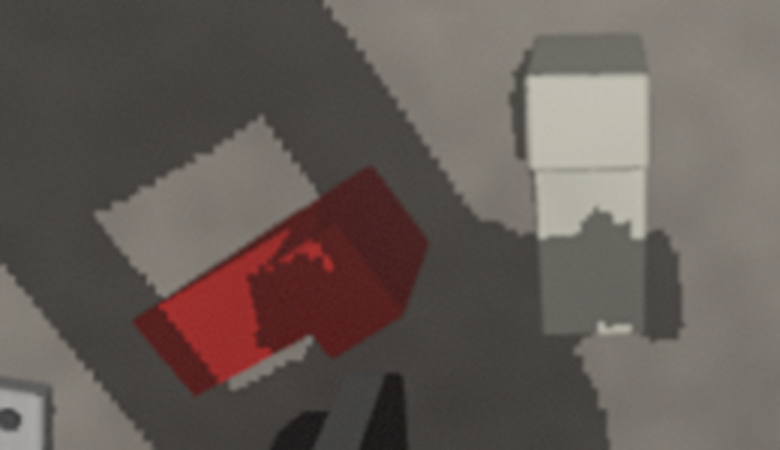

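The post top in the crop spans (525..649, 73..169), thin end (543..646, 333). The red post stands about 25 mm to the side of the wedge.

Run:
```python
from h import *
p=np.array([.40607,.30112,.18098]);q=np.array([.144599,3.138172,.000147])
uv=[(120+u/3,180+v/3) for u,v in[(527,73),(649,75),(647,170),(525,168),(543,333),(646,332),(370,166),(428,241),(402,318),(50,385)]]
w=wrist2world(uv,[.056]*4+[.004]*2+[.02]+[.056]*2+[.01],p,q);print(w.round(4))
c=w[:4].mean(0);t=w[4:6].mean(0);print(c,t,np.degrees(np.arctan2(t[1]-c[1],t[0]-c[0])),np.linalg.norm((t-c)[:2]))
d=w[1]-w[0]+w[2]-w[3];print(np.degrees(np.arctan2(-d[0],d[1])))
print('tool shift mm',Ro.from_rotvec(q).inv().apply(np.array([c[0],c[1],.021])-p)*1e3)
```

```text
[[0.3891 0.2847 0.056 ]
 [0.3924 0.3151 0.056 ]
 [0.4173 0.3127 0.056 ]
 [0.4139 0.2814 0.056 ]
 [0.4847 0.2764 0.004 ]
 [0.4874 0.309  0.004 ]
 [0.4201 0.2336 0.02  ]
 [0.4315 0.2538 0.056 ]
 [0.4528 0.2438 0.056 ]
 [0.4865 0.1166 0.01  ]]
[0.40315221 0.29847209 0.056     ] [0.48604427 0.29269045 0.004     ] -3.9898643454510223 0.08309344846909099
-6.240093477571071
tool shift mm [  2.67578657  -2.9206362  159.97948427]
```

Call:
apply_moves(
  rows=[
    [0, 0, 0, 2.5, -2.7, 30, 0.42],
    [0, 0, 0, 0, 0, 50, 0.42],
    [0, 0, 0, 0, 0, 45, 0.42],
    [0, 0, 0, 0, 0, 25, 0.42],
    [0, 0, 0, 0, 0, 10, 0.42],
    [0, 0, 0, 0, 0, 0, 0.42],
    [0, 0, 0, 0, 0, 0, 1],
    [0, 0, 0, 0, 0, 0, 1],
  ],
)

```text
time_s: 2.7
position: [0.4051, 0.2986, 0.0226]
tcp_rot: [0.147, 3.136, 0.002]
ft_force: [-1.2, 1.1, 5.4]
grip_width: 0.0296
gripper_force: 59.0
```

Call:
apply_moves(
  rows=[
    [0, 0, 0, 0, 0, 0, 1],
    [0, 0, 0, 0, 0, 0, 1],
    [0, 0, 0, 0, 0, 0, 1],
  ],
)

```text
time_s: 3.08
position: [0.4052, 0.2986, 0.0226]
tcp_rot: [0.147, 3.136, 0.002]
ft_force: [-1.7, 0.2, 6.4]
grip_width: 0.0295
gripper_force: 59.1
```

Call:
apply_moves(
  rows=[
    [0, 0, 0, 0, 0, -30, 1],
    [0, 0, 0, 0, 0, -50, 1],
    [0, 0, 0, 0, 0, -30, 1],
    [0, 0, 0, -13, -40.4, 0, 1],
    [0, 0, 0, -13, -40.4, 0, 1],
    [0, 0, 0, -13, -40.4, 0, 1],
    [0, 0, 0, -13, -40.4, 0, 1],
    [0, 0, 0, -13, -40.4, 0, 1],
  ],
)

```text
time_s: 4.08
position: [0.4501, 0.0893, 0.1315]
tcp_rot: [0.147, 3.137, -0.0]
ft_force: [0.2, 0.1, -1.6]
grip_width: 0.0293
gripper_force: 59.7
```

Call:
apply_moves(
  rows=[
    [0, 0, 0, -13, -40.4, 0, 1],
    [0, 0, 0.094, 0, 0, 0, 1],
    [0, 0, 0.094, 0, 0, 0, 1],
    [0, 0, 0, 0, 0, 0, 1],
    [0, 0, 0, 0, 0, 0, 1],
    [0, 0, 0, 0, 0, 0, 1],
    [0, 0, 0, 0, 0, 0, 1],
  ],
)

```text
time_s: 4.95
position: [0.4589, 0.0494, 0.1309]
tcp_rot: [0.44, 3.111, -0.0]
ft_force: [-0.1, -0.2, -1.0]
grip_width: 0.0288
gripper_force: 59.7
```

Run:
```python
from h import *
o=r.get_obs();print(o['position'],o['tcp_rot'],o['grip_width'],o['qd'].round(3))
im=r.read_camera('wrist')[:,:,::-1];cv2.imwrite('pics/w3.png',im)
```

```text
[0.45890627 0.04938833 0.13090807] [ 4.39841845e-01  3.11060772e+00 -3.89253913e-05] 0.028800273836831532 [-0.002  0.001  0.    -0.002  0.001  0.003]
```

View pics/w3.png

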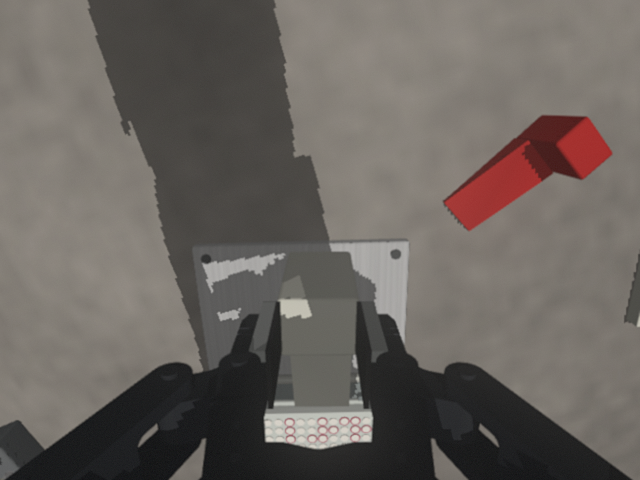

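Wrist view: fixture front edge runs from about (194,248) to (408,241), holes at (207,259) and (396,254). The wedge is held, thin end pointing down the image at (320,405).

Run:
```python
from h import *
p=[.458906,.049388,.130908];q=[.439842,3.110608,-.000039]
im=cv2.imread('pics/w3.png');g=cv2.cvtColor(im,cv2.COLOR_BGR2GRAY).astype(float);
for u in(200,230,260,290,345,375,400):print(u,g[234:258,u].astype(int))
for v in(275,300):print(v,g[v,400:416].astype(int),g[v,188:206].astype(int))
w=wrist2world([(194,248),(408,240.5),(207,259),(396,254),(407,320),(292,402),(352,402)],[.01]*5+[.11]*2,p,q);print(w.round(4))
print(np.linalg.norm(w[1]-w[0]),np.degrees(np.arctan2(-(w[1]-w[0])[0],(w[1]-w[0])[1])),np.degrees(np.arctan2(-(w[3]-w[2])[0],(w[3]-w[2])[1])))
R=Ro.from_rotvec(q).as_matrix();print(R.round(3),np.degrees(np.arctan2(-R[1,0],-R[0,0])))
cv2.imwrite('pics/w3c.png',cv2.resize(im[225:425,180:420],(720,600),interpolation=cv2.INTER_CUBIC))
```

```text
200 [72 73 71 72 73 73 74 73 74 77 75 79 84 90 94 93 94 94 93 94 93 94 91 85]
230 [71 73 71 71 71 73 72 72 74 77 79 83 89 92 93 93 93 94 94 94 93 93 94 92]
260 [ 72  70  73  70  71  71  73  73  77  77  81  86  91  93  92  93  91  93
  92  91  92  95 110 144]
290 [74 71 73 73 73 74 73 75 78 82 85 90 92 92 91 92 92 90 89 87 87 87 85 87]
345 [129 130 130 130 129 121 107 103 122 148 165 169 171 170 169 172 168 137
  96  86  90  91  90  89]
375 [130 131 133 132 124 111 101 117 144 160 165 168 166 166 165 166 166 166
 165 165 166 166 166 167]
400 [127 128 128 124 112 102 107 134 156 164 168 169 168 168 170 168 155 128
 106 100 102 108 126 147]
275 [169 167 168 172 172 170 162 151 134 127 129 130 130 130 129 129] [74 73 73 75 75 74 75 81 90 91 91 90 90 90 93 94 92 93]
300 [166 167 171 173 170 159 144 129 127 128 128 128 127 126 127 127] [72 71 70 71 70 70 72 69 69 70 74 83 91 92 91 92 92 91]
[[ 0.4494 -0.0495  0.01  ]
 [ 0.4892  0.1108  0.01  ]
 [ 0.4607 -0.043   0.01  ]
 [ 0.4974  0.0995  0.01  ]
 [ 0.5565  0.0958  0.01  ]
 [ 0.5305  0.0113  0.11  ]
 [ 0.5402  0.0451  0.11  ]]
0.16516877379242112 -13.960839329971346 -14.448603153890774
[[-0.961  0.277  0.   ]
 [ 0.277  0.961 -0.   ]
 [-0.    -0.    -1.   ]] -16.096607934450034
```

View pics/w3c.png

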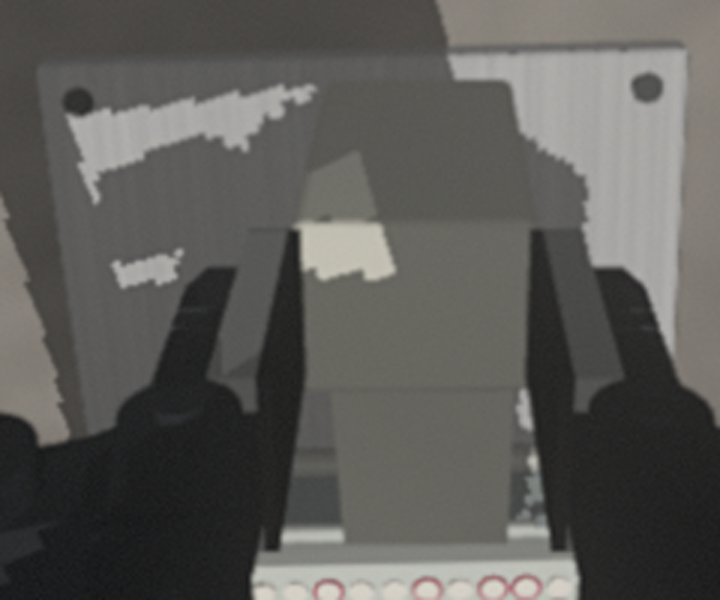

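Call:
apply_moves(
  rows=[
    [0, 0, -0.028, 0, 0, 0, 1],
    [0, 0, 0, -25.8, -15.4, 0, 1],
    [0, 0, 0, 0, 0, 40, 1],
    [0, 0, 0, 0, 0, 35, 1],
    [0, 0, 0, 0, 0, 16, 1],
    [0, 0, 0, 0, 0, 0, 1],
    [0, 0, 0, 0, 0, 0, 1],
    [0, 0, 0, 0, 0, 0, 1],
  ],
)

```text
time_s: 6.0
position: [0.4812, 0.0277, 0.0413]
tcp_rot: [0.397, 3.114, -0.0]
ft_force: [0.4, -0.1, -1.3]
grip_width: 0.0293
gripper_force: 59.8
```

Run:
```python
from h import *
o=r.get_obs();print(o['position'],o['tcp_rot'])
for n in('scene','side','wrist'): cv2.imwrite(f'pics/{n}4.png',r.read_camera(n)[:,:,::-1])
a=cv2.imread('pics/side4.png')[205:305,235:385];b=cv2.imread('pics/wrist4.png')[150:480,100:540]
o=np.zeros((600,800,3),np.uint8);o[:,:400]=cv2.resize(b,(400,300),interpolation=cv2.INTER_CUBIC).repeat(2,0)*0
o[:300,:400]=cv2.resize(b,(400,300));o[:300,400:]=cv2.resize(cv2.imread('pics/scene4.png')[185:305,255:415],(400,300),interpolation=cv2.INTER_CUBIC)
o[300:,:]=cv2.resize(a[15:80,:],(800,300),interpolation=cv2.INTER_CUBIC)
cv2.imwrite('pics/c4.png',o)
```

```text
[0.48124614 0.02771542 0.04126432] [ 3.96805310e-01  3.11374749e+00 -2.60148989e-04]
```

View pics/c4.png

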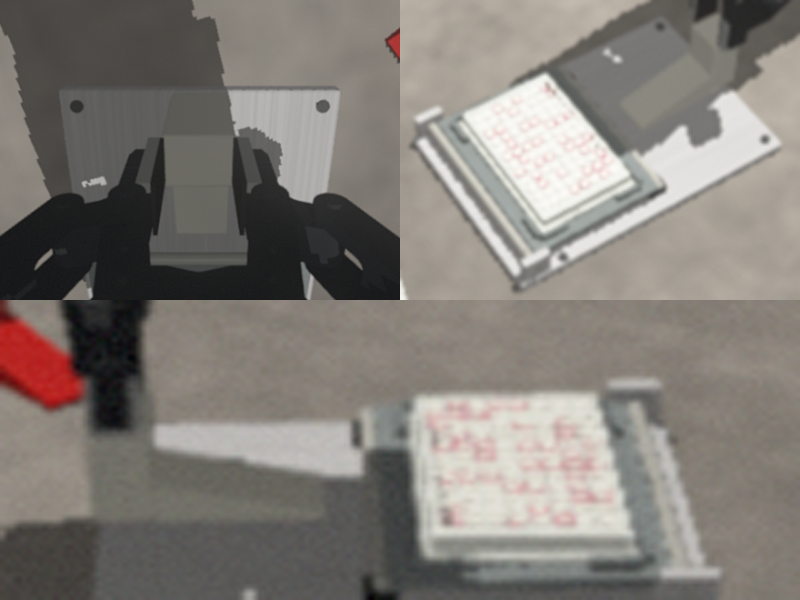

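The wedge hovers just above the base: aligned with the fixture, near its mid-line (wrist inset column 203 against 60..338), tip short of the bar. Lowering.

Call:
apply_moves(
  rows=[
    [0, 0, 0, 0, 0, 5, 1],
    [0, 0, 0, 0, 0, 2, 1],
    [0, 0, 0, 0, 0, 0, 1],
    [0, 0, 0, 0, 0, 0, 1],
  ],
)

```text
time_s: 6.65
position: [0.4799, 0.0279, 0.0327]
tcp_rot: [-0.397, -3.116, -0.0]
ft_force: [-0.4, 0.2, -0.7]
grip_width: 0.029
gripper_force: 59.8
```

Call:
apply_moves(
  rows=[
    [0, 0, 0, 0, 0, 1, 1],
    [0, 0, 0, 0, 0, 1, 1],
    [0, 0, 0, 0, 0, 0, 1],
    [0, 0, 0, 0, 0, 0, 1],
  ],
)

```text
time_s: 7.15
position: [0.4801, 0.0282, 0.0324]
tcp_rot: [-0.397, -3.116, -0.0]
ft_force: [-7.3, 2.8, 17.1]
grip_width: 0.0293
gripper_force: 62.1
```

Call:
apply_moves(
  rows=[
    [0, 0, 0, 0, 0, -0.8, 1],
    [0, 0, 0, -6, 0, 0, 1],
    [0, 0, 0, -6, 0, 0, 1],
    [0, 0, 0, -6, 0, 0, 1],
    [0, 0, 0, -6, 0, 0, 1],
    [0, 0, 0, -6, 0, 0, 1],
    [0, 0, 0, 0, 0, 0, 1],
    [0, 0, 0, 0, 0, 0, 1],
  ],
)

```text
time_s: 8.15
position: [0.509, 0.0205, 0.0325]
tcp_rot: [-0.397, -3.116, -0.0]
ft_force: [-4.3, 1.5, 9.0]
grip_width: 0.0291
gripper_force: 61.1
```

Call:
apply_moves(
  rows=[
    [0, 0, 0, -3, 0, 0, 1],
    [0, 0, 0, 0, 0, 0, 1],
    [0, 0, 0, 0, 0, 0, 1],
  ],
)

```text
time_s: 8.52
position: [0.5111, 0.02, 0.0325]
tcp_rot: [-0.397, -3.114, -0.0]
ft_force: [-7.4, 1.5, 12.1]
grip_width: 0.0294
gripper_force: 61.5
```

Call:
apply_moves(
  rows=[
    [0, 0, 0, -3, 0, 0, 1],
    [0, 0, 0, 0, 0, 0, 1],
    [0, 0, 0, 0, 0, 0, 1],
  ],
)

```text
time_s: 8.9
position: [0.5141, 0.0192, 0.0325]
tcp_rot: [-0.397, -3.114, -0.0]
ft_force: [-6.6, 1.8, 11.6]
grip_width: 0.0296
gripper_force: 61.5
```

Call:
apply_moves(
  rows=[
    [0, 0, 0, -3, 0, 0, 1],
    [0, 0, 0, 0, 0, 0, 1],
    [0, 0, 0, 0, 0, 0, 1],
  ],
)

```text
time_s: 9.28
position: [0.5165, 0.0187, 0.0325]
tcp_rot: [-0.397, -3.113, -0.001]
ft_force: [-8.3, 3.5, 13.3]
grip_width: 0.0294
gripper_force: 61.7
```

Call:
apply_moves(
  rows=[
    [0, 0, 0, -3, 0, 0, 1],
    [0, 0, 0, 0, 0, 0, 1],
    [0, 0, 0, 0, 0, 0, 1],
  ],
)

```text
time_s: 9.65
position: [0.5168, 0.0187, 0.0323]
tcp_rot: [-0.395, -3.108, -0.001]
ft_force: [-18.9, 4.9, 23.3]
grip_width: 0.0295
gripper_force: 62.9
```

Call:
apply_moves(
  rows=[
    [0, 0, 0, 0, 0, -1, 1],
    [0, 0, 0, 0, 0, 0, 1],
    [0, 0, 0, 0, 0, 0, 1],
  ],
)

```text
time_s: 10.02
position: [0.5174, 0.0185, 0.0325]
tcp_rot: [-0.396, -3.109, -0.001]
ft_force: [-12.5, 4.1, 12.9]
grip_width: 0.0293
gripper_force: 61.5
```

Run:
```python
from h import *
o=r.get_obs();print(o['position'],o['tcp_rot'],o['ft_force'],o['ft_torque'])
for n in('scene','side','wrist'): cv2.imwrite(f'pics/{n}5.png',r.read_camera(n)[:,:,::-1])
# subpixel shift of plate region before/after, and of static back bracket
for n,boxes in(('side',{'plate':(238,278,308,356),'static':(235,300,345,375)}),('scene',{'plate':(212,278,280,350),'static':(228,300,256,320)})):
    a=cv2.imread(f'pics/{n}4.png',0).astype(np.float32);b=cv2.imread(f'pics/{n}5.png',0).astype(np.float32)
    for k,(y0,y1,x0,x1) in boxes.items():
        w=cv2.createHanningWindow((x1-x0,y1-y0),cv2.CV_32F);print(n,k,cv2.phaseCorrelate(a[y0:y1,x0:x1],b[y0:y1,x0:x1],w))
```

```text
[0.51737584 0.01846117 0.03250326] [-3.95749349e-01 -3.10933137e+00 -1.12650490e-03] [-12.50028537   4.0626522   12.87968451] [ 0.4178782   2.11283043 -0.04273474]
side plate ((0.22446271172873367, 0.11374029181967416), 0.8798969303568204)
side static ((-0.03303805678710603, -0.030023650979345007), 1.0003503834207852)
scene plate ((0.15335152561897303, 0.02374080104696219), 0.6549305001526703)
scene static ((0.037826690833675514, -0.03799684684348392), 0.9024792081779904)
```

Run:
```python
from h import *
a=cv2.imread('pics/side5.png')[222:297,245:345];b=cv2.imread('pics/wrist5.png')[230:440,190:450];c=cv2.imread('pics/scene5.png')[185:275,305:415]
o=np.zeros((600,800,3),np.uint8)
o[:320,:400]=cv2.resize(b,(400,320),interpolation=cv2.INTER_CUBIC);o[:320,400:]=cv2.resize(c,(400,320),interpolation=cv2.INTER_CUBIC)
o[320:,:373]=cv2.resize(a,(373,280),interpolation=cv2.INTER_CUBIC)
o[320:,373:]=cv2.convertScaleAbs(cv2.resize(cv2.imread('pics/side5.png')[240:290,270:345],(427,280),interpolation=cv2.INTER_CUBIC),alpha=1.8)
cv2.imwrite('pics/c5.png',o)
```

```text
(no output)
```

View pics/c5.png

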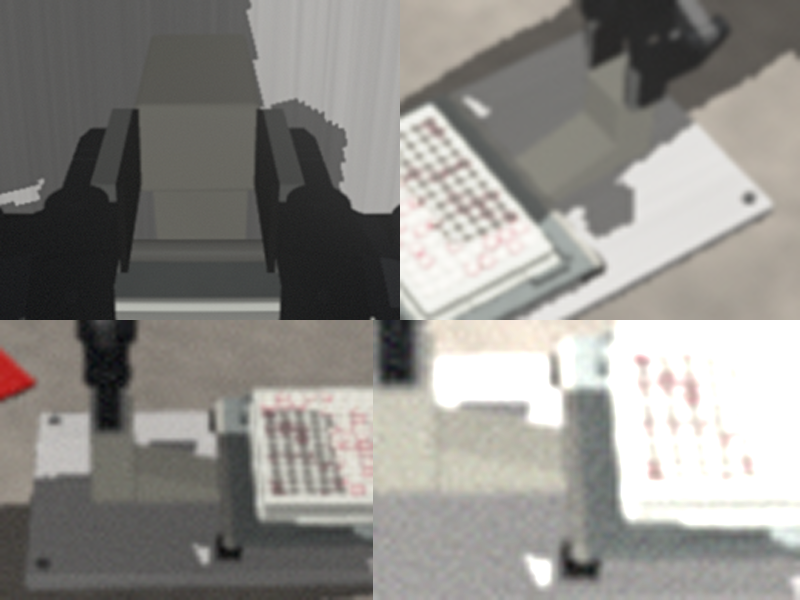

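The thin end is under the bar and contact has just begun, with no lift yet. I'll ease the down-force, then go on in small steps.

Call:
apply_moves(
  rows=[
    [0, 0, 0, 0, 0, -0.8, 1],
    [0, 0, 0, 0, 0, 0, 1],
    [0, 0, 0, 0, 0, 0, 1],
  ],
)

```text
time_s: 10.55
position: [0.5176, 0.0183, 0.0327]
tcp_rot: [-0.396, -3.11, -0.001]
ft_force: [-8.2, 2.0, 5.7]
grip_width: 0.0293
gripper_force: 60.7
```

Call:
apply_moves(
  rows=[
    [0, 0, 0, -2, 0, 0, 1],
    [0, 0, 0, 0, 0, 0, 1],
    [0, 0, 0, 0, 0, 0, 1],
  ],
)

```text
time_s: 10.92
position: [0.5195, 0.0178, 0.0327]
tcp_rot: [-0.396, -3.11, -0.001]
ft_force: [-8.8, 2.5, 5.0]
grip_width: 0.0293
gripper_force: 60.6
```

Call:
apply_moves(
  rows=[
    [0, 0, 0, -2, 0, 0, 1],
    [0, 0, 0, 0, 0, 0, 1],
    [0, 0, 0, 0, 0, 0, 1],
  ],
)

```text
time_s: 11.3
position: [0.5215, 0.0173, 0.0327]
tcp_rot: [-0.396, -3.11, -0.001]
ft_force: [-8.2, 3.6, 5.0]
grip_width: 0.0297
gripper_force: 60.6
```

Call:
apply_moves(
  rows=[
    [0, 0, 0, -2, 0, 0, 1],
    [0, 0, 0, -2, 0, 0, 1],
    [0, 0, 0, -2, 0, 0, 1],
    [0, 0, 0, 0, 0, 0, 1],
    [0, 0, 0, 0, 0, 0, 1],
  ],
)

```text
time_s: 11.92
position: [0.5275, 0.0158, 0.0327]
tcp_rot: [-0.396, -3.11, -0.001]
ft_force: [-8.0, 2.2, 4.7]
grip_width: 0.0294
gripper_force: 60.6
```

```bash
cat > lift.py <<'E'
from h import *
import sys
t=sys.argv[1]
o=r.get_obs();print(o['position'],o['ft_force'])
for n in('scene','side'): cv2.imwrite(f'pics/{n}{t}.png',r.read_camera(n)[:,:,::-1])
# expected pixel shift of plate centre for 4 mm lift about the hinge (fixture pose est.)
a=np.radians(-14.5);ux=np.array([np.cos(a),np.sin(a),0]);F=np.array([.470,.031,0])+.125*ux;H=F+.110*ux+[0,0,.022]
def pt(x,z,lift):
    th=lift/.12; v=np.array([x-.110,z-.022]); c,s=np.cos(th),np.sin(th)
    v=np.array([c*v[0]+s*v[1],-s*v[0]+c*v[1]]); return H+ux*v[0]+np.array([0,0,v[1]])
for n,box in(('side',(238,278,308,356)),('scene',(212,278,280,350))):
    A=cv2.imread(f'pics/{n}5.png',0).astype(np.float32);B=cv2.imread(f'pics/{n}{t}.png',0).astype(np.float32)
    y0,y1,x0,x1=box
    W=np.eye(2,3,dtype=np.float32)
    cc,W=cv2.findTransformECC(A[y0:y1,x0:x1],B[y0:y1,x0:x1],W,cv2.MOTION_TRANSLATION)
    e=world2pix(n,[pt(.047,.041,.004)])-world2pix(n,[pt(.047,.041,0)])
    d=W[:,2];print(n,d,'expected/4mm',e,'lift mm',4*float(d@e[0]/(e[0]@e[0])),cc)
E
python3 lift.py 6
```

```text
[0.52750354 0.0157552  0.03268724] [-8.00029812  2.17745939  4.66292797]
side [ 0.2294231  -0.61304396] expected/4mm [[ 0.33974235 -0.78747438]] lift mm 3.049191509545625 0.9467538835569916
scene [-0.16105957 -0.30334747] expected/4mm [[-0.29823712 -0.5066125 ]] lift mm 2.334636857289723 0.9677491975589141
```

Measured lift is about 2.7 mm, as the ramp geometry predicts. 5 mm more will give about 4 mm.

Call:
apply_moves(
  rows=[
    [0, 0, 0, -2, 0, 0, 1],
    [0, 0, 0, -2, 0, 0, 1],
    [0, 0, 0, -1.5, 0, 0, 1],
    [0, 0, 0, 0, 0, 0, 1],
    [0, 0, 0, 0, 0, 0, 1],
    [0, 0, 0, 0, 0, 0, 1],
    [0, 0, 0, 0, 0, 0, 1],
  ],
)

```text
time_s: 12.9
position: [0.5328, 0.0144, 0.0327]
tcp_rot: [-0.396, -3.11, -0.001]
ft_force: [-8.1, 3.0, 4.4]
grip_width: 0.0292
gripper_force: 60.5
```

```bash
python3 lift.py 7; python3 -c "
from bench import r
o=r.get_obs();print(o['time_s'],o['qd'].round(4),o['gripper_force'])"
```

```text
[0.5328466  0.01439458 0.03266588] [-8.09156763  3.00357889  4.40368484]
side [ 0.25163144 -0.91185844] expected/4mm [[ 0.33974235 -0.78747438]] lift mm 4.369873479242452 0.919744827713891
scene [-0.24109828 -0.5118693 ] expected/4mm [[-0.29823712 -0.5066125 ]] lift mm 3.8335915402913163 0.9568294186946895
13.0 [ 0.0009  0.0014 -0.0001 -0.0006 -0.0003 -0.0002] 60.52185533917509
```

Lift is about 4.1 mm, arm at rest and grip firm, so I'm handing in.

```bash
python3 -c "
from bench import r
print(r.hand_in())"
```

```text
the job is handed in; nothing more can be done
None
```

I handed the job in at 13 s with the wedge still gripped and seated on the base, its thin end under the carrier's front edge, and the edge raised about 4 mm as measured in the camera images; the hand-in returned no verdict.

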